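# Latch the tube carrier into the rack dock

## Task

Lift the tube carrier and lower it into the wide mouth of the rack dock, notch towards the pawl, then slide it along the lane, gently, past the sprung pawl until the pawl clicks into the carrier's notch. Then pull the carrier back with a light tug of about 10 N to prove that the pawl holds it, and leave it latched, flat in the lane and let go. Do not strain the buffer or the latch with more than 15 N, and leave the other things on the bench alone.

Things in the scene. Friction and masses are not known exactly. Their poses are not given: they have to be found in the camera images.
- carrier_mid (a point): Middle of the tube carrier, 43 mm above its underside. Loose, 0.16 to 0.31 kg: a grey bar 150 mm long (x), 34 wide (y), 34 high, with an upright handle block amid its top and two capped tubes before and behind it (at 38 and 60 mm, 17 mm across, 70 mm above the underside). +x leads into the dock, z up. Its left (+y) side has a full-height notch 7 mm deep, 22 to 48 mm ahead of the middle.
- carrier_handle (a point): Grasp point on the axis of the carrier's handle block, 68 mm above the carrier's underside, 25 mm above carrier_mid; axes as carrier_mid. The handle is 14 mm wide (y: grasp across this, from above), 26 mm long (x) and reaches from 34 to 86 mm above the underside.
- dock_lane (a point): Rack dock fixed to the bench: point on the lane floor (8 mm plate, so 8 mm above the bench), on the lane's centre line; +x is the push direction, z up. Guide walls 22 mm high; lane 37 mm wide beyond x = +10 mm. On the floor, carrier_mid is 43 mm above this point. Nothing of the dock is higher than 45 mm above the bench.
- dock_mouth (a point): Point on the lane floor and centre line, 100 mm before dock_lane (at its x = -100 mm), axes as dock_lane. The open mouth is 52 mm wide from 35 mm before this point to 80 mm after it, then tapers over 30 mm to 37 mm. A carrier lowered with its middle here lies wholly in the wide part, its tail 40 mm out over the plate's edge.
- pawl (a joint): Steel pawl on the lane's +y side, sliding sideways: 0 = sprung out 5 mm into the carrier's path (before the carrier comes, and again once in its notch); positive (m) = pushed aside, 0.003 to 0.005 as the carrier passes. 30 degree ramp towards the mouth, square back. Passing takes up to about 6 N, which drops off at the click.
- latch (a joint): Slide that carries the pawl: 0 at rest; positive (m) as the latched carrier is pulled back: 1 N plus 3 N per mm, solid at 0.007. Latch and buffer form one unit clamped anywhere in a 20 mm range, unmeasured: the carrier's front meets the pawl with its middle at x = -30 to -10 mm of dock_lane, and the click comes 40 mm further on.
- buffer (a joint): Rubber-faced spring buffer, 20 mm wide, at the lane's end, met by the carrier's front 2 mm after the click: 0 at rest, positive (m) as it is pushed in: 2 N plus 3 N per mm, solid at 0.006 (20 N).
- reagent: Bystander: white reagent bottle, 56 mm across, 130 mm high; origin at the centre of its underside. Not to be moved.
- flask: Bystander: conical glass flask, 72 mm across, 108 mm high; origin at the centre of its underside. Not to be moved.
- tuberack: Bystander: green block rack of small tubes, 75 x 120 x 57 mm; origin at the centre of its underside. Not to be moved.
Not all that is in view belongs to the job. Of the things that look like the part that bears carrier_mid, the middle-sized one is meant.

How it is judged (in metres and radians):
On the way, in this order (a step that is already met when the one before it is completed fails the run):
1. the carrier lies in the lane and its side holds the pawl aside (y of carrier_mid in the frame of dock_lane between -0.004 and 0.004 m and z of carrier_mid in the frame of dock_lane between 0.04 and 0.048 m and value of joint pawl above 0.002 m), for 0.1 s.
2. the pawl has clicked into the notch (y of carrier_mid in the frame of dock_lane between -0.004 and 0.004 m and z of carrier_mid in the frame of dock_lane between 0.04 and 0.048 m and value of joint pawl below 0.0015 m and x of carrier_mid in the frame of dock_lane above 0 m), for 0.1 s.
3. the carrier is tugged back against the pawl (latch slide drawn back more than 1 mm, about 4 N) (value of joint pawl below 0.0015 m and x of carrier_mid in the frame of dock_lane above 0 m and value of joint latch above 0.001 m), for 0.1 s.
At the end, for the whole second after the job is handed in: The carrier stands flat (within 0.05 rad) on the lane floor, in line with the lane (within 4 mm and 0.06 rad), with its middle past dock_lane (x above 0) and the pawl sprung out in its notch (pawl under 1.5 mm) (all of step 2 and angle between the x axis of carrier_mid and the x axis of dock_lane, either way round below 0.06 rad and angle between carrier_mid's own z axis and vertical below 0.05 rad); the robot touches nothing.
It fails at once if the carrier is rammed into the buffer (pushed in more than 4.5 mm, about 15.5 N) (value of joint buffer above 0.0045 m).
It fails at once if the latch is pulled too hard (slide drawn more than 5 mm, about 16 N) (value of joint latch above 0.005 m).
It fails at once if a bystander is moved more than 20 mm (distance of any of reagent, flask, tuberack from where it was at the start of the episode above 0.02 m).
It also fails if it takes over 72 s, if anything falls off the work surface, if the arm or the gripper's body presses on something with over 40 N, if the wrist force passes 120 N, or if a joint passes its speed limit or range.

## Robot

A 6-joint arm with a two-finger parallel gripper is mounted at the origin on the work surface. World frame = base frame: x ahead of the robot, y to its left, z up, the work surface at z = 0. Lengths are in mm, angles in rad, forces in N, time in s.
With the tool pointing down it reaches from about 400 to 925 mm from the base axis. Payload 3.4 kg.
Tool frame: the origin (TCP) lies on the centre line of the jaws, within the pads' length; the fingertips stand 19 mm ahead of it and the grasp point (between the pads) is the TCP (nose_length is the distance from the TCP to the fingertips, in mm); z points along the fingers, y is the line along which they close (so a half turn about z gives the same grasp; the last joint's range is limited). The gripper opens to 85 mm and grips with 20 to 120 N. Pads are 22 mm wide; open, the fingers measure 114 mm over their backs; the gripper's body (76 mm by 85 mm) begins 54 mm behind the grasp point. The pads swing forward as they close: fully open they stand 13 mm farther back than shut.
Start: joints at [-1.381, 0.307, 1.506, -0, 1.328, -0.073], TCP at [149.352, -555.27, 250.305] pointing down, gripper open.
Joint ranges: [-3.12, 3.12], [-1.05, 2.28], [0.14, 2.33], [-1.42, 4.57], [0.1, 2.73], [-2.68, 2.68]. Speed limits (rad/s): [2.57, 2.57, 3.14, 3.14, 3.14, 3.14].

## Interface

Orientations are given as a unit quaternion [x, y, z, w].
In Python, from station import * gives the robot as it stands. The module is installed in compiled form; this text tells all that it offers.
- The arm moves only by the tool move_arm, never from a script. Its arguments are lists of equal length, an entry for each row: "offset": the shift along the tool's x, y, z each as a share of 0.05 m, from -1 to 1, a list of three; "turn": the turn, a rotation vector about the tool's x, y, z each as a share of 0.12 rad, from -1 to 1, a list of three; "hand": the opening, from 0 (shut) to 1 (fully open). In form: {"offset": [[tx, ty, tz], ...], "turn": [[ax, ay, az], ...], "hand": [hand, ...]}. A call has 1 to 20 rows; each row shifts and turns the commanded pose from where the row before left it, along the tool's axes as they then stand; what a row does not reach is not made up. A row lasts 1/10 s, in which the tool goes at most 50 mm and 8.59 degrees, less where a joint would pass 70% of its speed; a pose out of reach is approached as far as the arm can. A call with a number of a shift or a turn outside -1 to 1 is refused whole. A call with a gripper value outside its range is refused whole. The fingers move at their own pace and stop on an object; the grip force is fixed at half the most. Time passes only in rows, so rows that do not move let the fingers close. It gives the time, the measured TCP pose, the force, the opening and the grip force at its end, in the units of the state.
- state(): the state, without advancing time (a new reading comes with each control period).
- capture(name): name is "scene" or "top" or "wrist"; returns a dict with "frame" (384x512x3 uint8, red, green, blue), "vfov" (degrees; the focal length in pixels is half the picture's height over the tangent of half this angle, whatever the lens; pixels are square), "cx", "cy" (the principal point, pixels), "k1" (the pictures are not rectified: a ray, as slopes to the right and down, at radius r is drawn at 1 + k1 r^2 times it, then the intrinsics apply), "R" (3x3) and "t" (3): a world point X has camera coordinates R X + t; the wrist camera has in their place "T_tool_cam" (4x4, takes a point from camera to tool coordinates, whose origin is the TCP and whose axes are the flange's). Camera axes: x right, y down, z forward; pixel columns grow to the right and rows downward; lengths in mm; the calibration is good to about 2 mm. A picture is of the moment at which its call begins: read the wrist's pose just before it. There is no depth.
- hand_in(): hands the job in; it is judged then, once.
Trained networks look in a picture, given as the dict that the camera call returned (one of the last four; its "shot" number tells which), for a name from the list of things; names that differ only in an ending like _2 or _b are one class to them, and where a whole thing is asked for, a point or a joint stands for the part that bears it (a point fixed in the world has none). Each returns a list of dicts, best first, with "conf" (0 to 1); they miss things now and then, are a little off and sometimes report something else, mostly with a low value. They report only what shows in the picture. A call takes as long as a camera call. They do not tell look-alikes from the thing itself.
- outline_of(picture, thing): "mask" (384x512 bool, what is visible of it) and "bbox" ([left, top, width, height] in pixels, round what is visible of it).
- place_of(picture, thing): "location" ([column, row] in pixels: a listed point, or the origin of a listed thing).
The state is a dict: "time": time; "joints": joint angles; "qd": joint speeds; "joint_torque": joint torques, N m; "ee_pos": TCP position; "ee_rot": TCP orientation; "contact_force": force on the tool from outside, world axes, zero at the start; "wrist_torque": the same for the moment, N m; "gripper_width": finger opening in mm; "grasp_force": force on a finger pad.
Only numpy, scipy, OpenCV 4.12 (cv2) and the standard library are available. Lean on these libraries where they do the work, as an engineer would, in place of code of your own. Each camera call takes 0.05 s, during which the arm holds its last target. There are 200 camera calls.

## Working session

There is one attempt and no reset: what is moved stays moved. The work goes in short steps, Python scripts to look and compute and a tool call to move; the robot and the scene stay as the last step left them, time stands still between calls to the robot, and variables do not carry over. Pictures are saved under pics/ and viewed, at most 10 in all, crops included, and the job is handed in when it is done.

Besides the shell and the picture viewer there is one more tool, called after "Emit:" by a JSON object that holds its "fn" and its "kwargs", one argument or row to a line. move_arm: Moves the arm, as the interface text tells. Shift numbers are shares of 0.05 m and turn numbers shares of 0.12 rad, none past 1 either way. Its arguments: {"type":"object","properties":{"offset":{"type":"array"},"turn":{"type":"array"},"hand":{"type":"array"}},"required":["offset","turn","hand"]}

```bash
mkdir -p pics; cat > h.py <<'E'
from station import *
import numpy as np, cv2
from scipy.spatial.transform import Rotation as Ro
def cam(p,st=None):
    f=p["frame"].shape[0]/2/np.tan(np.radians(p["vfov"])/2)
    if "R" in p: R=np.array(p["R"]);t=np.array(p["t"]).ravel();return f,R.T,-R.T@t
    T=np.array(p["T_tool_cam"]);Rt=Ro.from_quat(st["ee_rot"]).as_matrix()
    return f,Rt@T[:3,:3],Rt@T[:3,3]+np.array(st["ee_pos"])
def ray(p,uv,st=None):
    f,Rc,c=cam(p,st)
    d=np.array([(uv[0]-p["cx"])/f,(uv[1]-p["cy"])/f]);s=d.copy()
    for _ in range(20): s=d/(1+p["k1"]*(s@s))
    return c,Rc@np.array([s[0],s[1],1])
def at_z(p,uv,z,st=None):
    c,d=ray(p,uv,st);return c+d*(z-c[2])/d[2]
def proj(p,X,st=None):
    f,Rc,c=cam(p,st);q=Rc.T@(np.array(X)-c);s=q[:2]/q[2]
    return s*(1+p["k1"]*(s@s))*f+[p["cx"],p["cy"]]
def save(p,n): cv2.imwrite("pics/"+n,cv2.cvtColor(p["frame"],cv2.COLOR_RGB2BGR))
E
python3 - <<'E'
from h import *
s=state();print(s["time"],s["ee_pos"],s["ee_rot"])
Z=dict(carrier_mid=51,carrier_handle=76,dock_lane=8,dock_mouth=8,reagent=0,flask=0,tuberack=0)
Z["carrier_mid"]=43;Z["carrier_handle"]=68
for n in("scene","top"):
    p=capture(n);save(p,n+".png")
    print(n,cam(p))
    for k in Z:
        for r in place_of(p,k)[:4]: print(k,round(r["conf"],2),np.round(r["location"]),np.round(at_z(p,r["location"],Z[k])))
E
```

```text
0.0 [ 149.22461497 -554.61128894  249.35706371] [ 9.91380376e-01  1.31010838e-01 -6.44511533e-05 -1.05204358e-03]
scene (np.float64(467.92995302399186), array([[-0.13170818,  0.66774033, -0.73264985],
       [ 0.99125396,  0.09488891, -0.09171517],
       [ 0.00827843, -0.73832171, -0.6743979 ]]), array([1420.34607339,   84.41547761,  902.77778205]))
carrier_mid 0.74 [250. 211.] [580. -40.  43.]
carrier_mid 0.66 [205. 152.] [ 358. -206.   43.]
carrier_mid 0.55 [200. 204.] [ 576. -172.   43.]
carrier_mid 0.26 [343. 219.] [578. 200.  43.]
carrier_handle 0.94 [201. 202.] [ 590. -164.   68.]
carrier_handle 0.75 [251. 207.] [590. -34.  68.]
carrier_handle 0.57 [207. 137.] [ 318. -206.   68.]
carrier_handle 0.57 [116. 183.] [ 552. -410.   68.]
dock_lane 0.68 [343. 216.] [534. 205.   8.]
dock_mouth 0.66 [336. 193.] [443. 187.   8.]
reagent 0.79 [428. 250.] [618. 427.  -0.]
flask 0.62 [112. 223.] [ 637. -404.    0.]
tuberack 0.58 [112. 223.] [ 636. -403.    0.]
tuberack 0.57 [117. 186.] [ 496. -443.    0.]
top (np.float64(409.874542562043), array([[-0.01207657, -0.99843144,  0.05467011],
       [-0.99976464,  0.01107109, -0.0186573 ],
       [ 0.01802277, -0.05488256, -0.99833015]]), array([ 455.90621587,   -5.21826365, 1126.68771161]))
carrier_mid 0.83 [314. 160.] [ 588. -164.   43.]
carrier_mid 0.56 [263. 174.] [552. -30.  43.]
carrier_handle 0.75 [327. 243.] [ 369. -192.   68.]
carrier_handle 0.59 [317. 162.] [ 581. -169.   68.]
carrier_handle 0.57 [264. 170.] [560. -31.  68.]
dock_lane 0.6 [182. 176.] [552. 193.   8.]
dock_mouth 0.67 [182. 219.] [436. 192.   8.]
reagent 0.74 [ 96. 160.] [599. 432.   0.]
flask 0.76 [393. 139.] [ 650. -396.    0.]
tuberack 0.67 [414. 199.] [ 482. -448.    0.]
```

View pics/top.png

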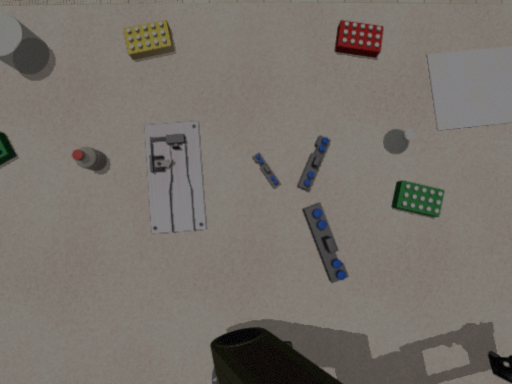

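View pics/scene.png

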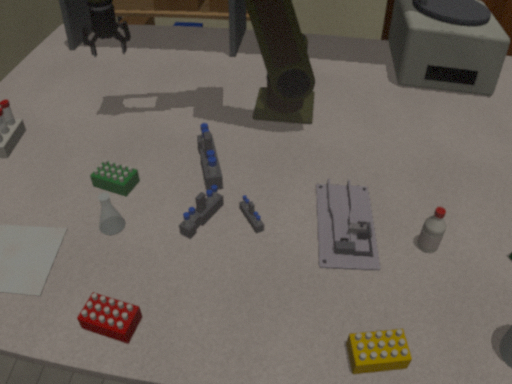

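The top view shows three carriers: small at (266,170), medium at (314,163), which is ours, and large at (326,242). The dock is at about (175,178), with its mouth towards the bottom of the picture and the pawl on the left. The scene view agrees. Next I'll get a closer wrist view of the carrier.

```bash
cat >> h.py <<'E'
def togo(pos,yaw=None):
    "shift in tool axes (mm) and turn about tool axes (rad) to a tool-down pose, yaw = world angle of tool x"
    s=state();R=Ro.from_quat(s["ee_rot"]);p=np.array(s["ee_pos"])
    d=R.inv().apply(np.array(pos)-p)
    out=[np.round(d,1)]
    if yaw is not None:
        G=Ro.from_euler("z",yaw)*Ro.from_euler("x",np.pi)
        out.append(np.round((R.inv()*G).as_rotvec(),3))
    x=R.as_matrix()[:,0];print("t",round(s["time"],2),"tcp",np.round(p,1),"yaw",round(np.arctan2(x[1],x[0]),4),"F",np.round(s["contact_force"],2),"w",round(s["gripper_width"],1),"gf",round(s["grasp_force"],1))
    print("togo",*out,"rows50",np.round(out[0]/50,2),("rows.12",np.round(out[1]/.12,2)) if yaw is not None else "")
E
python3 - <<'E'
from h import *
p=capture("wrist");print(np.round(p["T_tool_cam"],3),p["vfov"],p["k1"])
togo([500,-150,300],0.0)
togo([540,-165,300],-0.3)
E
```

```text
[[-1.00000e-03 -9.59000e-01 -2.82000e-01  7.15940e+01]
 [ 1.00000e+00 -1.00000e-03  1.00000e-03 -3.88000e-01]
 [-1.00000e-03 -2.82000e-01  9.59000e-01 -1.24732e+02]
 [ 0.00000e+00  0.00000e+00  0.00000e+00  1.00000e+00]] 67.30996379035925 -0.012303168302863968
t 0.85 tcp [ 149.4 -555.2  250.3] yaw 0.2628 F [0.38 1.28 0.22] w 85.2 gf 0.0
togo [ 443.9 -300.2  -49.7] [-0.    -0.     0.263] rows50 [ 8.88 -6.   -0.99] ('rows.12', array([-0.  , -0.  ,  2.19]))
t 0.85 tcp [ 149.4 -555.2  250.3] yaw 0.2628 F [0.38 1.28 0.22] w 85.2 gf 0.0
togo [ 478.6 -275.3  -49.7] [-0.    -0.     0.563] rows50 [ 9.57 -5.51 -0.99] ('rows.12', array([-0.  , -0.  ,  4.69]))
```

Emit:
{"fn": "move_arm", "kwargs": {
  "offset": [
    [0.6, -0.29, 0.05],
    [0.9, -0.43, 0.08],
    [0.9, -0.43, 0.08],
    [0.9, -0.43, 0.08],
    [0.9, -0.43, 0.08],
    [0.9, -0.43, 0.08],
    [0.9, -0.43, 0.08],
    [0.9, -0.43, 0.08],
    [0.9, -0.43, 0.08],
    [0.9, -0.43, 0.08],
    [0.9, -0.43, 0.08],
    [0.9, -0.43, 0.08],
    [0.3, -0.14, 0.05],
    [0, 0, 0],
    [0, 0, 0],
    [0, 0, 0],
    [0, 0, 0],
    [0, 0, 0],
    [0, 0, 0],
    [0, 0, 0]
  ],
  "turn": [
    [0, 0, 0],
    [0, 0, 0],
    [0, 0, 0],
    [0, 0, 0],
    [0, 0, 0],
    [0, 0, 0],
    [0, 0, 0],
    [0, 0, 0],
    [0, 0, 0],
    [0, 0, 0],
    [0, 0, 0],
    [0, 0, 0],
    [0, 0, 0],
    [0, 0, 0.94],
    [0, 0, 0.94],
    [0, 0, 0.94],
    [0, 0, 0.94],
    [0, 0, 0.94],
    [0, 0, 0],
    [0, 0, 0]
  ],
  "hand": [1, 1, 1, 1, 1, 1, 1, 1, 1, 1, 1, 1, 1, 1, 1, 1, 1, 1, 1, 1]
}}

```text
time: 2.85
ee_pos: [603.2, -166.4, 201.3]
ee_rot: [0.989, -0.149, -0.0, 0.0]
contact_force: [0.2, 0.4, 0.6]
gripper_width: 85.2
grasp_force: 0.0
```

```bash
python3 - <<'E'
from h import *
s=state();p=capture("wrist");save(p,"w1.png")
print(s["ee_pos"],s["joints"])
for k,z in(("carrier_mid",43),("carrier_handle",68)):
    for r in place_of(p,k)[:3]: print(k,round(r["conf"],2),np.round(r["location"]),np.round(at_z(p,r["location"],z,s),1))
E
```

```text
[ 603.21487722 -166.41842763  201.33072592] [-3.36562572e-01  4.14755112e-01  1.46404362e+00 -2.18119593e-04
  1.26301401e+00  1.53319265e+00]
carrier_mid 0.89 [150. 237.] [573.4 -43.1  43. ]
carrier_mid 0.75 [256. 196.] [ 584.5 -165.7   43. ]
carrier_handle 0.69 [259. 205.] [ 582.6 -167.9   68. ]
carrier_handle 0.66 [143. 242.] [579.  -47.2  68. ]
```

View pics/w1.png

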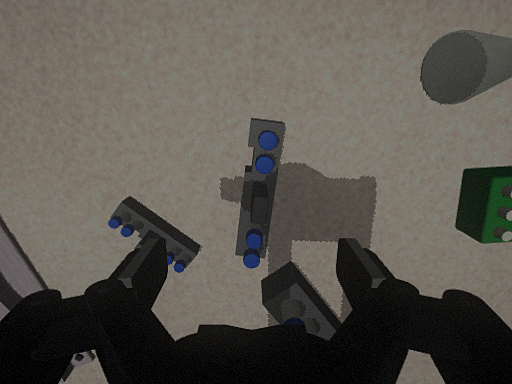

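The wrist view shows our carrier in the middle, with its handle at (259,200). The notch is on the left edge at about row 158, so +x leads up the picture. I'll get the yaw from the blue caps.

```bash
cat >> h.py <<'E'
def caps(p,s,zt,near,r=110):
    hsv=cv2.cvtColor(p["frame"],cv2.COLOR_RGB2HSV)
    m=cv2.inRange(hsv,(105,120,50),(130,255,255))
    n,l,st,c=cv2.connectedComponentsWithStats(cv2.morphologyEx(m,cv2.MORPH_OPEN,np.ones((3,3),np.uint8)))
    P=[(st[i,4],*at_z(p,c[i],zt,s)[:2],*c[i]) for i in range(1,n) if st[i,4]>40]
    return np.array([q for q in P if np.hypot(q[1]-near[0],q[2]-near[1])<r])
E
python3 - <<'E'
from h import *
s=state();p=capture("wrist")
P=caps(p,s,68,(584,-166),75);print(np.round(P,1))
Q=P[np.argsort(P[:,1])][:,1:3];
print("mid",Q.mean(0),"gaps",np.linalg.norm(np.diff(Q,axis=0),axis=1))
v=Q[-1]-Q[0];yaw=np.arctan2(v[1],v[0]);print("yaw",yaw,np.linalg.norm(v))
h=place_of(p,"carrier_handle");print([np.round(at_z(p,r["location"],68,s),1) for r in h])
togo([*Q.mean(0),150],yaw)
E
```

```text
[[ 270.   638.5 -192.2  267.6  140.4]
 [ 256.   618.2 -183.3  264.5  164.8]
 [ 195.   548.1 -152.   254.2  241. ]
 [ 182.   528.1 -143.1  251.6  260.6]]
mid [ 583.24603793 -167.62378384] gaps [21.91220463 76.77682219 22.13094132]
yaw -0.41846504911133936 120.81966508812373
[array([ 582.5, -168.3,   68. ]), array([575.7, -47.9,  68. ])]
t 3.1 tcp [ 603.4 -166.2  201.3] yaw -0.3005 F [-0.8  -1.1  -0.06] w 85.3 gf 0.0
togo [-18.9   7.4  51.3] [-0.     0.     0.118] rows50 [-0.38  0.15  1.03] ('rows.12', array([-0.  ,  0.  ,  0.98]))
```

Emit:
{"fn": "move_arm", "kwargs": {
  "offset": [
    [0, 0, 0],
    [-0.36, 0.19, 0],
    [0, 0, 0.6],
    [0, 0, 0.6],
    [0, 0, 0.6],
    [0, 0, 0.4],
    [0, 0, 0.3],
    [0, 0, 0.16],
    [0, 0, 0],
    [0, 0, 0]
  ],
  "turn": [
    [0, 0, 0.98],
    [0, 0, 0],
    [0, 0, 0],
    [0, 0, 0],
    [0, 0, 0],
    [0, 0, 0],
    [0, 0, 0],
    [0, 0, 0],
    [0, 0, 0],
    [0, 0, 0]
  ],
  "hand": [0.6, 0.6, 0.6, 0.6, 0.6, 0.6, 0.6, 0.6, 0.6, 0.6]
}}

```text
time: 4.1
ee_pos: [583.7, -167.6, 68.8]
ee_rot: [0.978, -0.208, 0.0, 0.0]
contact_force: [-0.4, 1.2, 0.9]
gripper_width: 50.8
grasp_force: 0.0
```

```bash
python3 - <<'E'
from h import *
togo([583.2,-167.6,68],-.4185)
E
```

```text
t 4.1 tcp [ 583.7 -167.6   68.8] yaw -0.4186 F [-0.45  1.18  0.9 ] w 50.8 gf 0.0
togo [-0.5  0.2  0.8] [-0.    -0.001 -0.   ] rows50 [-0.01  0.    0.02] ('rows.12', array([-0.  , -0.01, -0.  ]))
```

Emit:
{"fn": "move_arm", "kwargs": {
  "offset": [
    [0, 0, 0],
    [0, 0, 0],
    [0, 0, 0],
    [0, 0, 0],
    [0, 0, 0],
    [0, 0, 0],
    [0, 0, 0],
    [0, 0, 0],
    [0, 0, -0.1],
    [0, 0, -0.3],
    [0, 0, -0.6],
    [0, 0, -0.6],
    [0, 0, -0.6],
    [0, 0, -0.2],
    [0, 0, 0],
    [0, 0, 0]
  ],
  "turn": [
    [0, 0, 0],
    [0, 0, 0],
    [0, 0, 0],
    [0, 0, 0],
    [0, 0, 0],
    [0, 0, 0],
    [0, 0, 0],
    [0, 0, 0],
    [0, 0, 0],
    [0, 0, 0],
    [0, 0, 0],
    [0, 0, 0],
    [0, 0, 0],
    [0, 0, 0],
    [0, 0, 0],
    [0, 0, 0]
  ],
  "hand": [0, 0, 0, 0, 0, 0, 0, 0, 0, 0, 0, 0, 0, 0, 0, 0]
}}

```text
time: 5.7
ee_pos: [582.2, -167.0, 186.9]
ee_rot: [0.978, -0.208, -0.001, -0.0]
contact_force: [0.6, 0.5, -2.3]
gripper_width: 13.3
grasp_force: 58.5
```

```bash
python3 - <<'E'
from h import *
togo([560,190,188],0.05)
p=capture("top")
for k in("dock_lane","dock_mouth"): print(k,[np.round(at_z(p,r["location"],8),1) for r in place_of(p,k)])
E
```

```text
t 5.7 tcp [ 582.2 -167.   186.9] yaw -0.4188 F [ 0.63  0.51 -2.25] w 13.3 gf 58.5
togo [-165.5 -317.2   -0.7] [-0.     0.003 -0.469] rows50 [-3.31 -6.34 -0.01] ('rows.12', array([-0.  ,  0.02, -3.91]))
dock_lane [array([553.1, 196.3,   8. ])]
dock_mouth [array([437.2, 184.5,   8. ])]
```

Emit:
{"fn": "move_arm", "kwargs": {
  "offset": [
    [0, 0, 0],
    [0, 0, 0],
    [0, 0, 0],
    [0, 0, 0],
    [-0.1, -0.4, 0],
    [-0.18, -0.8, -0.04],
    [-0.18, -0.8, -0.04],
    [-0.18, -0.8, -0.04],
    [-0.18, -0.8, -0.04],
    [-0.18, -0.8, -0.04],
    [-0.18, -0.7, -0.04],
    [-0.1, -0.4, 0],
    [0, 0, 0],
    [0, 0, 0]
  ],
  "turn": [
    [0, 0, -0.87],
    [0, 0, -0.87],
    [0, 0, -0.87],
    [0, 0, -0.88],
    [0, 0, 0],
    [0, 0, 0],
    [0, 0, 0],
    [0, 0, 0],
    [0, 0, 0],
    [0, 0, 0],
    [0, 0, 0],
    [0, 0, 0],
    [0, 0, 0],
    [0, 0, 0]
  ],
  "hand": [0, 0, 0, 0, 0, 0, 0, 0, 0, 0, 0, 0, 0, 0]
}}

```text
time: 7.25
ee_pos: [518.3, 108.1, 199.7]
ee_rot: [1.0, 0.001, -0.001, 0.0]
contact_force: [0.6, 0.1, -2.6]
gripper_width: 13.2
grasp_force: 59.0
```

```bash
python3 - <<'E'
from h import *
s=state();p=capture("wrist");save(p,"w2.png")
togo([437,187,200],0.05)
for k in("dock_lane","dock_mouth"): print(k,[(r["conf"],np.round(r["location"]),np.round(at_z(p,r["location"],8,s),1)) for r in place_of(p,k)])
cv2.imwrite("pics/w2b.png",cv2.resize(cv2.cvtColor(p["frame"],cv2.COLOR_RGB2BGR)[:, :400],None,fx=2,fy=1.56))
im=cv2.cvtColor(p["frame"],cv2.COLOR_RGB2BGR)
cv2.imwrite("pics/w2b.png",cv2.resize(im[:300,:400],None,fx=2,fy=2,interpolation=cv2.INTER_CUBIC))
E
```

```text
t 7.3 tcp [518.7 107.4 199.8] yaw 0.0001 F [-1.21 -0.06 -2.37] w 13.6 gf 59.0
togo [-81.7 -79.6  -0.2] [ 0.001  0.001 -0.05 ] rows50 [-1.63 -1.59 -0.  ] ('rows.12', array([ 0.01,  0.01, -0.42]))
dock_lane [(0.67, array([171., 152.]), array([540.1, 196.6,   8. ]))]
dock_mouth [(0.75, array([182., 237.]), array([437.7, 191.5,   8. ]))]
```

View pics/w2b.png

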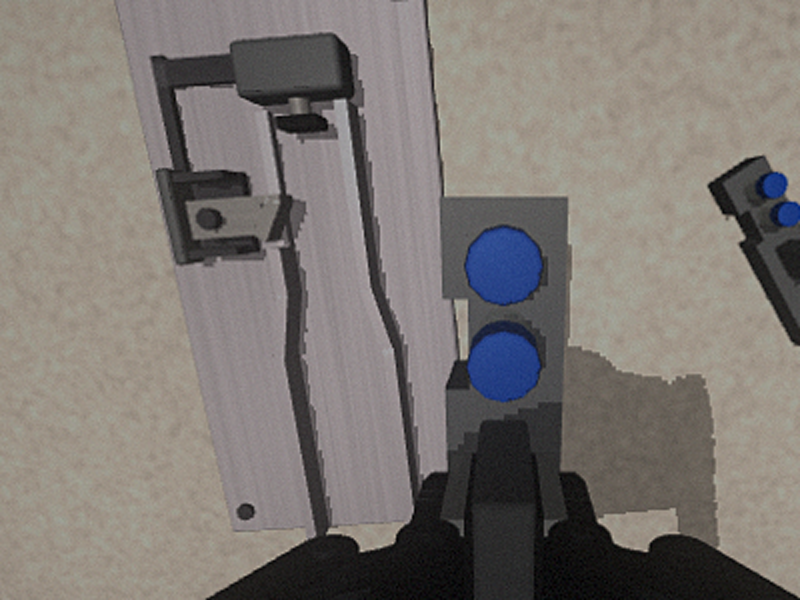

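The view shows the dock beside the held carrier. The pawl is at crop (290,220), the buffer at (300,120), and the wall kinks at about rows 285–360. I'll zoom in to get the wall edges precisely.

```bash
python3 - <<'E'
import cv2
im=cv2.imread("pics/w2.png")
cv2.imwrite("pics/w2c.png",cv2.resize(im[130:280,100:260],None,fx=4,fy=4,interpolation=cv2.INTER_CUBIC))
E
```

```text
(no output)
```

View pics/w2c.png

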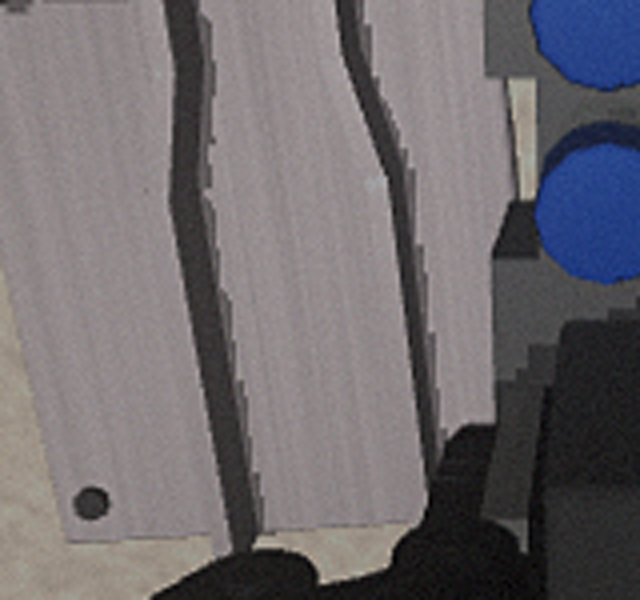

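```bash
python3 - <<'E'
from h import *
s=state();p=capture("wrist")
def c(u,v): return (u/4+100,v/4+130)
def b(u,v): return (u/2,v/2)
def P(n,pts,z):
    W=np.array([at_z(p,q,z,s)[:2] for q in pts]);a=np.diff(W,axis=0);print(n,W.round(1).tolist(),"dir",np.arctan2(a[:,1],a[:,0]).round(3))
P("L inner top",[c(232,548),c(170,197),c(178,68),b(268,112)],30)
P("L inner bot",[c(250,548),c(205,190),c(203,70)],8)
P("R outer top",[c(430,490),c(388,180),c(345,60),b(350,105)],30)
P("R outer bot",[c(437,490),c(402,180)],8)
P("plate left",[b(232,530),b(118,0)],8)
P("plate right",[b(442,190),b(427,0)],8)
P("plate front",[c(68,542),c(420,520)],8)
P("buffer",[b(278,125),b(325,125)],30)
P("carrier front caps",[b(504,263)],200)
E
```

```text
L inner top [[410.8, 215.2], [515.7, 221.7], [549.7, 216.0], [635.3, 217.0]] dir [ 0.062 -0.167  0.012]
L inner bot [[397.4, 217.7], [512.1, 220.1], [546.1, 217.3]] dir [ 0.021 -0.083]
R outer top [[429.5, 157.0], [520.2, 163.9], [551.6, 173.1], [638.1, 178.1]] dir [0.076 0.286 0.058]
R outer bot [[417.5, 158.5], [514.9, 164.2]] dir [0.058]
plate left [[400.2, 275.4], [689.2, 292.5]] dir [0.059]
plate right [[600.7, 138.4], [688.1, 142.9]] dir [0.052]
plate front [[399.5, 274.3], [407.1, 164.3]] dir [-1.501]
buffer [[629.6, 212.9], [629.5, 190.6]] dir [-1.576]
carrier front caps [[579.9, 106.6]] dir []
```

Emit:
{"fn": "move_arm", "kwargs": {
  "offset": [
    [0, 0, 0],
    [-0.25, -0.3, 0],
    [-0.37, -0.44, 0],
    [-0.37, -0.44, 0],
    [-0.3, -0.36, 0],
    [-0.2, -0.22, 0],
    [0, 0, 0.4],
    [0, 0, 0.6],
    [0, 0, 0.6],
    [0, 0, 0.4],
    [0, 0, 0.2],
    [0, 0, 0],
    [0, 0, 0]
  ],
  "turn": [
    [0, 0, -0.5],
    [0, 0, 0],
    [0, 0, 0],
    [0, 0, 0],
    [0, 0, 0],
    [0, 0, 0],
    [0, 0, 0],
    [0, 0, 0],
    [0, 0, 0],
    [0, 0, 0],
    [0, 0, 0],
    [0, 0, 0],
    [0, 0, 0]
  ],
  "hand": [0, 0, 0, 0, 0, 0, 0, 0, 0, 0, 0, 0, 0]
}}

```text
time: 8.75
ee_pos: [440.5, 190.9, 90.8]
ee_rot: [1.0, 0.03, 0.001, -0.0]
contact_force: [0.5, -0.0, -2.7]
gripper_width: 13.3
grasp_force: 59.1
```

```bash
python3 - <<'E'
from h import *
togo([438.9,191,78],0.06)
s=state();p=capture("wrist");save(p,"w3.png")
im=cv2.cvtColor(p["frame"],cv2.COLOR_RGB2BGR)
cv2.imwrite("pics/w3b.png",cv2.resize(im[:250,120:400],None,fx=2.4,fy=2.4,interpolation=cv2.INTER_CUBIC))
E
```

```text
t 8.75 tcp [440.5 190.9  90.8] yaw 0.0594 F [ 0.46 -0.02 -2.72] w 13.3 gf 59.1
togo [-1.6 -0.2 12.8] [-0.    -0.001 -0.001] rows50 [-0.03 -0.    0.26] ('rows.12', array([-0.  , -0.01, -0.01]))
```

View pics/w3b.png

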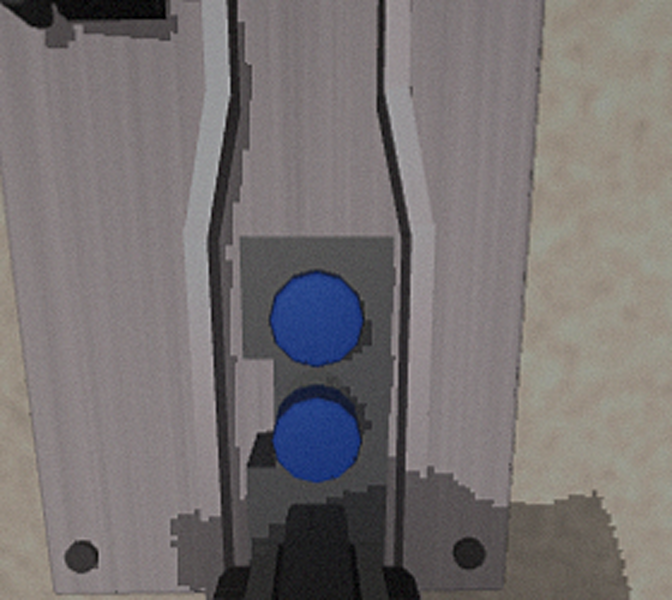

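The carrier hangs over the mouth between the walls. I'll check the lateral alignment numerically from these edges.

```bash
python3 - <<'E'
from h import *
s=state();p=capture("wrist")
c=lambda u,v:(u/2.4+120,v/2.4)
R=Ro.from_euler("z",-.06).as_matrix()
o=np.array([538.7,197.0,0])
for n,q,z in(("Lkink2",(230,95),30),("Rkink2",(380,108),30),("L0",(230,3),30),("R0",(380,3),30),("Lkink1",(209,238),30),("Rkink1",(411,235),30),("Lm",(226,560),30),("Rm",(403,560),30),("carL",(240,237),s["ee_pos"][2]-34.5),("carR",(393,237),s["ee_pos"][2]-34.5),("cap",(317,318),s["ee_pos"][2]+2),("cap2",(317,437),s["ee_pos"][2]+2)):
    print(n,(R@(at_z(p,c(*q),z,s)-o)).round(1)[:2])
print("tcp",R@(np.array(s["ee_pos"])-o))
E
```

```text
Lkink2 [10.4 20.9]
Rkink2 [  7.5 -15.8]
L0 [30.2 20.2]
R0 [ 30.2 -15.2]
Lkink1 [-23.   27.4]
Rkink1 [-22.3 -24.4]
Lm [-113.1   26.4]
Rm [-113.2  -25.5]
carL [-23.3  16.7]
carR [-23.4 -17. ]
cap [-37.7  -0.1]
cap2 [-59.2  -0.1]
tcp [-9.81068434e+01 -5.21042212e-02  9.12364699e+01]
```

Emit:
{"fn": "move_arm", "kwargs": {
  "offset": [
    [0, 0, 0],
    [-0.06, -0.03, 0],
    [0, 0, 0.12],
    [0, 0, 0.08],
    [0, 0, 0.04],
    [0, 0, 0],
    [0, 0, 0],
    [0, 0, 0]
  ],
  "turn": [
    [0, 0, -0.07],
    [0, 0, 0],
    [0, 0, 0],
    [0, 0, 0],
    [0, 0, 0],
    [0, 0, 0],
    [0, 0, 0],
    [0, 0, 0]
  ],
  "hand": [0, 0, 0, 0, 0, 0, 0, 0]
}}

```text
time: 9.65
ee_pos: [436.6, 192.2, 78.3]
ee_rot: [0.999, 0.034, 0.0, -0.0]
contact_force: [0.2, 0.0, -1.8]
gripper_width: 12.9
grasp_force: 59.1
```

Emit:
{"fn": "move_arm", "kwargs": {
  "offset": [
    [0, 0, 0.02],
    [0, 0, 0],
    [0, 0, 0]
  ],
  "turn": [
    [0, 0, 0],
    [0, 0, 0],
    [0, 0, 0]
  ],
  "hand": [0, 0, 0]
}}

```text
time: 9.95
ee_pos: [436.6, 192.3, 77.4]
ee_rot: [0.999, 0.034, 0.0, -0.0]
contact_force: [0.3, -0.1, -1.3]
gripper_width: 13.5
grasp_force: 59.3
```

```bash
python3 - <<'E'
from h import *
togo([437.3,192.3,77],0.068)
E
```

```text
t 9.95 tcp [436.6 192.3  77.4] yaw 0.0684 F [ 0.27 -0.13 -1.3 ] w 13.5 gf 59.3
togo [0.7 0.  0.4] [-0. -0.  0.] rows50 [0.01 0.   0.01] ('rows.12', array([-0., -0.,  0.]))
```

Emit:
{"fn": "move_arm", "kwargs": {
  "offset": [
    [0.1, 0, 0],
    [0.2, 0, 0],
    [0.2, 0, 0],
    [0.2, 0, 0],
    [0.1, 0, 0],
    [0.1, 0, 0],
    [0.1, 0, 0],
    [0, 0, 0],
    [0, 0, 0]
  ],
  "turn": [
    [0, 0, 0],
    [0, 0, 0],
    [0, 0, 0],
    [0, 0, 0],
    [0, 0, 0],
    [0, 0, 0],
    [0, 0, 0],
    [0, 0, 0],
    [0, 0, 0]
  ],
  "hand": [0, 0, 0, 0, 0, 0, 0, 0, 0]
}}

```text
time: 10.85
ee_pos: [486.9, 195.7, 77.4]
ee_rot: [0.999, 0.034, 0.001, -0.0]
contact_force: [2.0, 0.2, -0.7]
gripper_width: 13.3
grasp_force: 59.6
```

```bash
python3 - <<'E'
from h import *
togo([537.1,199.1,77],0.068)
s=state();print(s["wrist_torque"]);p=capture("wrist");save(p,"w4.png")
im=cv2.cvtColor(p["frame"],cv2.COLOR_RGB2BGR)
cv2.imwrite("pics/w4b.png",cv2.resize(im[:230,120:400],None,fx=2.4,fy=2.4,interpolation=cv2.INTER_CUBIC))
E
```

```text
t 10.85 tcp [486.9 195.7  77.4] yaw 0.0684 F [ 1.99  0.23 -0.73] w 13.3 gf 59.6
togo [50.3  0.   0.4] [-0.    -0.001  0.   ] rows50 [1.01 0.   0.01] ('rows.12', array([-0.  , -0.01,  0.  ]))
[-0.04296946 -0.20048081 -0.04520365]
```

View pics/w4b.png

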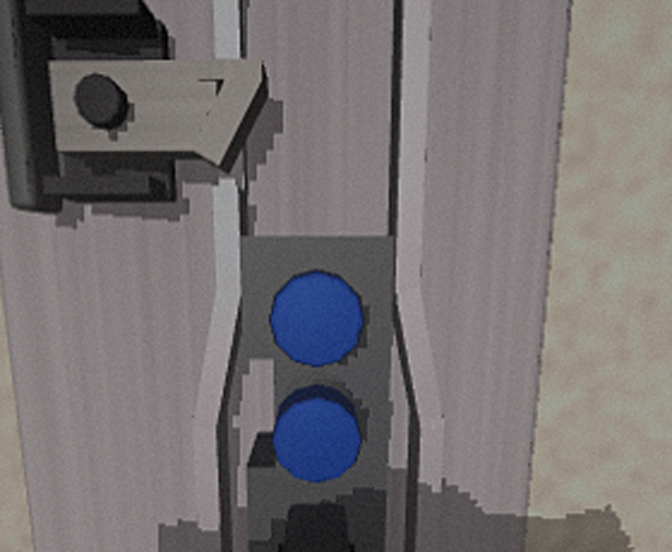

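The front is centred in the lane, and the pawl is ahead on the left with its tip at crop (265,70). I'll advance in small steps and watch the force.

Emit:
{"fn": "move_arm", "kwargs": {
  "offset": [
    [0.1, 0, 0],
    [0.1, 0, 0],
    [0.1, 0, 0],
    [0.1, 0, 0],
    [0, 0, 0]
  ],
  "turn": [
    [0, 0, 0],
    [0, 0, 0],
    [0, 0, 0],
    [0, 0, 0],
    [0, 0, 0]
  ],
  "hand": [0, 0, 0, 0, 0]
}}

```text
time: 11.4
ee_pos: [507.8, 197.2, 77.4]
ee_rot: [0.999, 0.034, 0.001, -0.0]
contact_force: [1.5, -0.3, 0.9]
gripper_width: 13.0
grasp_force: 59.7
```

Emit:
{"fn": "move_arm", "kwargs": {
  "offset": [
    [0.06, 0, 0],
    [0, 0, 0],
    [0, 0, 0]
  ],
  "turn": [
    [0, 0, 0],
    [0, 0, 0],
    [0, 0, 0]
  ],
  "hand": [0, 0, 0]
}}

```text
time: 11.7
ee_pos: [508.9, 197.2, 77.4]
ee_rot: [0.999, 0.034, -0.0, 0.0]
contact_force: [-3.0, -0.4, 4.6]
gripper_width: 13.4
grasp_force: 60.1
```

Emit:
{"fn": "move_arm", "kwargs": {
  "offset": [
    [0.06, 0, 0],
    [0, 0, 0],
    [0, 0, 0]
  ],
  "turn": [
    [0, 0, 0],
    [0, 0, 0],
    [0, 0, 0]
  ],
  "hand": [0, 0, 0]
}}

```text
time: 12.0
ee_pos: [511.0, 197.1, 77.4]
ee_rot: [0.999, 0.034, -0.001, 0.0]
contact_force: [-5.7, -0.8, 5.8]
gripper_width: 13.6
grasp_force: 60.5
```

Emit:
{"fn": "move_arm", "kwargs": {
  "offset": [
    [0.06, 0, 0],
    [0, 0, 0],
    [0, 0, 0]
  ],
  "turn": [
    [0, 0, 0],
    [0, 0, 0],
    [0, 0, 0]
  ],
  "hand": [0, 0, 0]
}}

```text
time: 12.3
ee_pos: [511.6, 197.0, 77.6]
ee_rot: [0.999, 0.034, -0.003, 0.0]
contact_force: [-10.2, -0.2, 14.3]
gripper_width: 13.0
grasp_force: 61.7
```

Emit:
{"fn": "move_arm", "kwargs": {
  "offset": [
    [0.06, 0, 0],
    [0, 0, 0],
    [0, 0, 0]
  ],
  "turn": [
    [0, 0, 0],
    [0, 0, 0],
    [0, 0, 0]
  ],
  "hand": [0, 0, 0]
}}

```text
time: 12.6
ee_pos: [513.2, 196.9, 77.7]
ee_rot: [0.999, 0.034, -0.004, 0.001]
contact_force: [-13.4, -1.4, 15.7]
gripper_width: 12.9
grasp_force: 62.0
```

Emit:
{"fn": "move_arm", "kwargs": {
  "offset": [
    [0.06, 0, 0],
    [0, 0, 0],
    [0, 0, 0]
  ],
  "turn": [
    [0, 0, 0],
    [0, 0, 0],
    [0, 0, 0]
  ],
  "hand": [0, 0, 0]
}}

```text
time: 12.9
ee_pos: [515.8, 196.8, 77.7]
ee_rot: [0.999, 0.034, -0.005, 0.001]
contact_force: [-13.8, -2.9, 18.9]
gripper_width: 13.2
grasp_force: 61.9
```

```bash
python3 - <<'E'
from h import *
togo([537.1,199.1,77],0.068)
s=state();print(s["wrist_torque"]);p=capture("wrist");save(p,"w5.png")
im=cv2.cvtColor(p["frame"],cv2.COLOR_RGB2BGR)
cv2.imwrite("pics/w5b.png",cv2.resize(im[:230,120:400],None,fx=2.4,fy=2.4,interpolation=cv2.INTER_CUBIC))
E
```

```text
t 12.9 tcp [515.8 196.8  77.7] yaw 0.0684 F [-13.79  -2.92  18.89] w 13.2 gf 61.9
togo [21.4 -0.9  0.5] [0.002 0.01  0.   ] rows50 [ 0.43 -0.02  0.01] ('rows.12', array([0.02, 0.08, 0.  ]))
[-0.35870642  1.71843184 -0.02619527]
```

View pics/w5b.png

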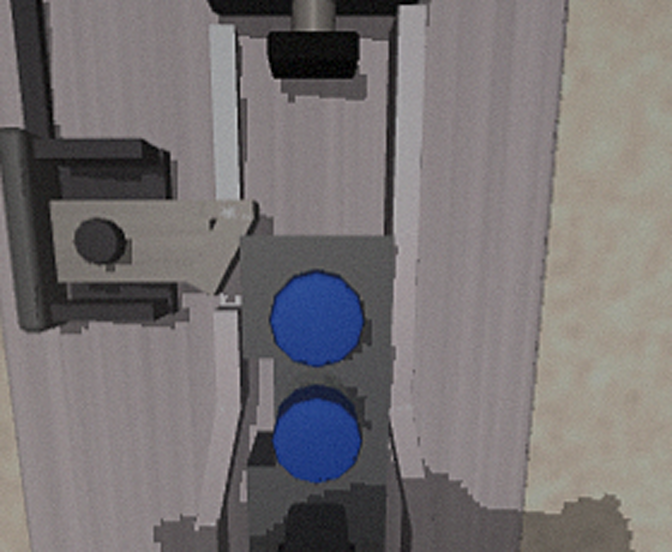

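The carrier is on the pawl ramp. The floor load (19 N) and friction have built up because the pushing force tips it, so I'll raise it slightly to unload.

Emit:
{"fn": "move_arm", "kwargs": {
  "offset": [
    [0, 0, -0.01],
    [0, 0, 0],
    [0, 0, 0]
  ],
  "turn": [
    [0, 0, 0],
    [0, 0, 0],
    [0, 0, 0]
  ],
  "hand": [0, 0, 0]
}}

```text
time: 13.25
ee_pos: [516.3, 196.7, 77.8]
ee_rot: [0.999, 0.034, -0.005, 0.001]
contact_force: [-12.3, -2.2, 13.3]
gripper_width: 13.4
grasp_force: 61.5
```

Emit:
{"fn": "move_arm", "kwargs": {
  "offset": [
    [0, 0, -0.01],
    [0, 0, 0],
    [0, 0, 0]
  ],
  "turn": [
    [0, 0, 0],
    [0, 0, 0],
    [0, 0, 0]
  ],
  "hand": [0, 0, 0]
}}

```text
time: 13.55
ee_pos: [517.0, 196.7, 77.9]
ee_rot: [0.999, 0.034, -0.004, 0.001]
contact_force: [-9.9, -2.7, 8.4]
gripper_width: 13.0
grasp_force: 60.9
```

```bash
python3 - <<'E'
from h import *
togo([537.1,199.1,77],0.068)
s=state();print(s["wrist_torque"],Ro.from_quat(s["ee_rot"]).as_matrix()[:,2])
E
```

```text
t 13.55 tcp [517.  196.7  77.9] yaw 0.0685 F [-9.9  -2.65  8.45] w 13.0 gf 60.9
togo [20.2 -1.   0.7] [0.002 0.008 0.   ] rows50 [ 0.4  -0.02  0.01] ('rows.12', array([0.02, 0.07, 0.  ]))
[-0.50588937  1.29373277 -0.06675251] [-0.00784471 -0.00260573 -0.99996583]
```

Emit:
{"fn": "move_arm", "kwargs": {
  "offset": [
    [0.04, 0, -0.01],
    [0, 0, 0],
    [0, 0, 0]
  ],
  "turn": [
    [0, 0, 0],
    [0, 0, 0],
    [0, 0, 0]
  ],
  "hand": [0, 0, 0]
}}

```text
time: 13.85
ee_pos: [519.6, 196.7, 78.0]
ee_rot: [0.999, 0.034, -0.004, 0.001]
contact_force: [-7.5, -2.9, 4.9]
gripper_width: 13.5
grasp_force: 60.2
```

Emit:
{"fn": "move_arm", "kwargs": {
  "offset": [
    [0.04, 0, -0.005],
    [0, 0, 0],
    [0, 0, 0]
  ],
  "turn": [
    [0, 0, 0],
    [0, 0, 0],
    [0, 0, 0]
  ],
  "hand": [0, 0, 0]
}}

```text
time: 14.15
ee_pos: [524.8, 197.5, 78.3]
ee_rot: [0.999, 0.034, -0.001, 0.001]
contact_force: [-0.7, -3.9, -2.0]
gripper_width: 13.0
grasp_force: 59.1
```

Emit:
{"fn": "move_arm", "kwargs": {
  "offset": [
    [0.06, 0, 0],
    [0, 0, 0],
    [0, 0, 0]
  ],
  "turn": [
    [0, 0, 0],
    [0, 0, 0],
    [0, 0, 0]
  ],
  "hand": [0, 0, 0]
}}

```text
time: 14.45
ee_pos: [528.8, 198.4, 78.8]
ee_rot: [0.999, 0.034, 0.0, 0.0]
contact_force: [-0.4, -3.7, -4.3]
gripper_width: 13.6
grasp_force: 58.9
```

Emit:
{"fn": "move_arm", "kwargs": {
  "offset": [
    [0.06, 0, 0],
    [0, 0, 0],
    [0, 0, 0]
  ],
  "turn": [
    [0, 0, 0],
    [0, 0, 0],
    [0, 0, 0]
  ],
  "hand": [0, 0, 0]
}}

```text
time: 14.75
ee_pos: [531.7, 198.7, 79.1]
ee_rot: [0.999, 0.034, 0.0, -0.0]
contact_force: [0.1, -3.2, -3.9]
gripper_width: 13.4
grasp_force: 58.9
```

Emit:
{"fn": "move_arm", "kwargs": {
  "offset": [
    [0.06, 0, 0],
    [0, 0, 0],
    [0.06, 0, 0],
    [0, 0, 0],
    [0.06, 0, 0],
    [0, 0, 0],
    [0, 0, 0]
  ],
  "turn": [
    [0, 0, 0],
    [0, 0, 0],
    [0, 0, 0],
    [0, 0, 0],
    [0, 0, 0],
    [0, 0, 0],
    [0, 0, 0]
  ],
  "hand": [0, 0, 0, 0, 0, 0, 0]
}}

```text
time: 15.45
ee_pos: [540.7, 199.4, 79.1]
ee_rot: [0.999, 0.034, 0.0, -0.0]
contact_force: [0.1, -3.5, -3.3]
gripper_width: 12.9
grasp_force: 59.0
```

Emit:
{"fn": "move_arm", "kwargs": {
  "offset": [
    [0.04, 0, 0],
    [0, 0, 0],
    [0, 0, 0]
  ],
  "turn": [
    [0, 0, 0],
    [0, 0, 0],
    [0, 0, 0]
  ],
  "hand": [0, 0, 0]
}}

```text
time: 15.75
ee_pos: [542.4, 199.5, 79.1]
ee_rot: [0.999, 0.034, 0.0, -0.0]
contact_force: [-1.1, -3.8, -2.7]
gripper_width: 13.6
grasp_force: 59.1
```

Emit:
{"fn": "move_arm", "kwargs": {
  "offset": [
    [0.04, 0, 0],
    [0, 0, 0],
    [0, 0, 0]
  ],
  "turn": [
    [0, 0, 0],
    [0, 0, 0],
    [0, 0, 0]
  ],
  "hand": [0, 0, 0]
}}

```text
time: 16.05
ee_pos: [544.4, 199.6, 79.1]
ee_rot: [0.999, 0.034, 0.0, -0.0]
contact_force: [-1.5, -3.1, -2.2]
gripper_width: 13.4
grasp_force: 59.1
```

Emit:
{"fn": "move_arm", "kwargs": {
  "offset": [
    [0.02, 0, 0],
    [0, 0, 0],
    [0, 0, 0]
  ],
  "turn": [
    [0, 0, 0],
    [0, 0, 0],
    [0, 0, 0]
  ],
  "hand": [0, 0, 0]
}}

```text
time: 16.35
ee_pos: [545.2, 199.7, 79.1]
ee_rot: [0.999, 0.034, 0.0, 0.0]
contact_force: [-1.2, -2.7, -2.6]
gripper_width: 13.3
grasp_force: 59.1
```

Emit:
{"fn": "move_arm", "kwargs": {
  "offset": [
    [0.02, 0, 0],
    [0, 0, 0],
    [0, 0, 0]
  ],
  "turn": [
    [0, 0, 0],
    [0, 0, 0],
    [0, 0, 0]
  ],
  "hand": [0, 0, 0]
}}

```text
time: 16.65
ee_pos: [546.3, 199.8, 79.1]
ee_rot: [0.999, 0.034, 0.0, -0.0]
contact_force: [-1.0, -3.8, -1.9]
gripper_width: 13.4
grasp_force: 59.1
```

Emit:
{"fn": "move_arm", "kwargs": {
  "offset": [
    [0.02, 0, 0],
    [0, 0, 0],
    [0, 0, 0]
  ],
  "turn": [
    [0, 0, 0],
    [0, 0, 0],
    [0, 0, 0]
  ],
  "hand": [0, 0, 0]
}}

```text
time: 16.95
ee_pos: [547.3, 199.8, 79.1]
ee_rot: [0.999, 0.034, 0.0, -0.0]
contact_force: [-1.0, -3.4, -2.6]
gripper_width: 13.3
grasp_force: 59.2
```

Emit:
{"fn": "move_arm", "kwargs": {
  "offset": [
    [0.02, 0, 0],
    [0, 0, 0],
    [0, 0, 0]
  ],
  "turn": [
    [0, 0, 0],
    [0, 0, 0],
    [0, 0, 0]
  ],
  "hand": [0, 0, 0]
}}

```text
time: 17.25
ee_pos: [548.3, 199.9, 79.1]
ee_rot: [0.999, 0.034, 0.0, -0.0]
contact_force: [-1.4, -3.0, -3.3]
gripper_width: 13.6
grasp_force: 59.2
```

Emit:
{"fn": "move_arm", "kwargs": {
  "offset": [
    [0.02, 0, 0],
    [0, 0, 0],
    [0, 0, 0]
  ],
  "turn": [
    [0, 0, 0],
    [0, 0, 0],
    [0, 0, 0]
  ],
  "hand": [0, 0, 0]
}}

```text
time: 17.55
ee_pos: [549.3, 199.9, 79.1]
ee_rot: [0.999, 0.034, 0.0, -0.0]
contact_force: [-0.7, -3.1, -2.6]
gripper_width: 13.1
grasp_force: 59.1
```

Emit:
{"fn": "move_arm", "kwargs": {
  "offset": [
    [0.02, 0, 0],
    [0, 0, 0],
    [0, 0, 0]
  ],
  "turn": [
    [0, 0, 0],
    [0, 0, 0],
    [0, 0, 0]
  ],
  "hand": [0, 0, 0]
}}

```text
time: 17.85
ee_pos: [551.5, 201.1, 79.6]
ee_rot: [0.999, 0.034, 0.001, -0.001]
contact_force: [0.6, -0.3, -1.3]
gripper_width: 13.3
grasp_force: 59.1
```

```bash
python3 - <<'E'
from h import *
togo([537.1,199.1,77],0.068)
p=capture("wrist");save(p,"w6.png")
im=cv2.cvtColor(p["frame"],cv2.COLOR_RGB2BGR)
cv2.imwrite("pics/w6b.png",cv2.resize(im[60:200,140:320],None,fx=4,fy=4,interpolation=cv2.INTER_CUBIC))
E
```

```text
t 17.85 tcp [551.5 201.1  79.6] yaw 0.0682 F [ 0.61 -0.31 -1.28] w 13.3 gf 59.1
togo [-14.5   1.    2.5] [-0.002 -0.003  0.   ] rows50 [-0.29  0.02  0.05] ('rows.12', array([-0.02, -0.02,  0.  ]))
```

View pics/w6b.png

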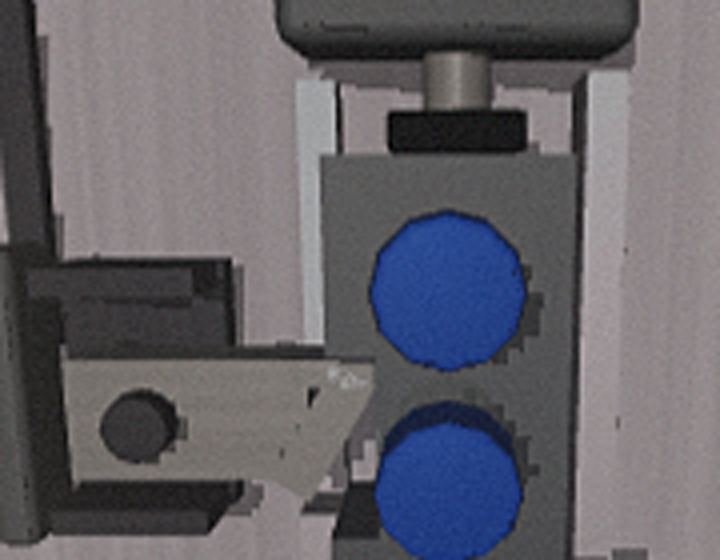

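The pawl has dropped into the notch: Fy went from about -3 N to 0, and the picture shows it seated. Next is the gentle tug.

Emit:
{"fn": "move_arm", "kwargs": {
  "offset": [
    [-0.04, 0, 0],
    [0, 0, 0],
    [0, 0, 0]
  ],
  "turn": [
    [0, 0, 0],
    [0, 0, 0],
    [0, 0, 0]
  ],
  "hand": [0, 0, 0]
}}

```text
time: 18.2
ee_pos: [549.4, 200.5, 79.5]
ee_rot: [0.999, 0.034, 0.001, -0.001]
contact_force: [3.6, 1.4, -2.1]
gripper_width: 13.2
grasp_force: 59.1
```

Emit:
{"fn": "move_arm", "kwargs": {
  "offset": [
    [-0.04, 0, 0],
    [0, 0, 0],
    [0, 0, 0]
  ],
  "turn": [
    [0, 0, 0],
    [0, 0, 0],
    [0, 0, 0]
  ],
  "hand": [0, 0, 0]
}}

```text
time: 18.5
ee_pos: [548.3, 200.4, 79.5]
ee_rot: [0.999, 0.034, 0.002, -0.001]
contact_force: [4.2, 2.1, -5.0]
gripper_width: 13.5
grasp_force: 58.8
```

Emit:
{"fn": "move_arm", "kwargs": {
  "offset": [
    [-0.03, 0, 0],
    [0, 0, 0],
    [0, 0, 0]
  ],
  "turn": [
    [0, 0, 0],
    [0, 0, 0],
    [0, 0, 0]
  ],
  "hand": [0, 0, 0]
}}

```text
time: 18.8
ee_pos: [547.6, 200.4, 79.6]
ee_rot: [0.999, 0.034, 0.003, -0.001]
contact_force: [7.4, 2.7, -6.0]
gripper_width: 13.6
grasp_force: 58.6
```

Emit:
{"fn": "move_arm", "kwargs": {
  "offset": [
    [-0.03, 0, 0],
    [0, 0, 0],
    [0, 0, 0],
    [0, 0, 0]
  ],
  "turn": [
    [0, 0, 0],
    [0, 0, 0],
    [0, 0, 0],
    [0, 0, 0]
  ],
  "hand": [0, 0, 0, 0]
}}

```text
time: 19.2
ee_pos: [547.0, 200.4, 79.8]
ee_rot: [0.999, 0.034, 0.004, -0.001]
contact_force: [7.9, 1.1, -6.5]
gripper_width: 13.2
grasp_force: 58.5
```

Emit:
{"fn": "move_arm", "kwargs": {
  "offset": [
    [0.04, 0, 0],
    [0.04, 0, 0],
    [0.03, 0, 0],
    [0, 0, 0.01],
    [0, 0, 0.01],
    [0, 0, 0],
    [0, 0, 0]
  ],
  "turn": [
    [0, 0, 0],
    [0, 0, 0],
    [0, 0, 0],
    [0, 0, 0],
    [0, 0, 0],
    [0, 0, 0],
    [0, 0, 0]
  ],
  "hand": [0, 0, 0, 0, 0, 0, 0]
}}

```text
time: 19.9
ee_pos: [549.0, 199.9, 78.3]
ee_rot: [0.999, 0.034, 0.0, -0.0]
contact_force: [4.0, 0.9, -0.8]
gripper_width: 13.5
grasp_force: 59.4
```

Emit:
{"fn": "move_arm", "kwargs": {
  "offset": [
    [0.03, 0, 0],
    [0, 0, 0],
    [0, 0, 0],
    [0, 0, 0],
    [0, 0, 0],
    [0, 0, 0],
    [0, 0, 0],
    [0, 0, 0],
    [0, 0, -0.2],
    [0, 0, -0.5],
    [0, 0, -0.7],
    [0, 0, -0.7],
    [0, 0, -0.4],
    [0, 0, 0],
    [0, 0, 0]
  ],
  "turn": [
    [0, 0, 0],
    [0, 0, 0],
    [0, 0, 0],
    [0, 0, 0],
    [0, 0, 0],
    [0, 0, 0],
    [0, 0, 0],
    [0, 0, 0],
    [0, 0, 0],
    [0, 0, 0],
    [0, 0, 0],
    [0, 0, 0],
    [0, 0, 0],
    [0, 0, 0],
    [0, 0, 0]
  ],
  "hand": [0, 0, 0, 0.4, 0.4, 0.4, 0.4, 0.4, 0.4, 0.4, 0.4, 0.4, 0.4, 0.4, 0.4]
}}

```text
time: 21.4
ee_pos: [550.1, 200.0, 203.8]
ee_rot: [0.999, 0.034, 0.001, -0.0]
contact_force: [-0.7, -0.5, 0.1]
gripper_width: 34.1
grasp_force: 0.0
```

```bash
python3 - <<'E'
from h import *
togo([537.1,199.1,177],0.068)
s=state();p=capture("wrist");save(p,"w7.png")
P=caps(p,s,77,(549,200),90);P=P[np.argsort(P[:,1])];print(P.round(1));v=P[-1,1:3]-P[0,1:3];print("yaw",np.arctan2(v[1],v[0]),"mid",P[:,1:3].mean(0))
im=cv2.cvtColor(p["frame"],cv2.COLOR_RGB2BGR)
cv2.imwrite("pics/w7b.png",cv2.resize(im[60:300,140:400],None,fx=2.5,fy=2.5,interpolation=cv2.INTER_CUBIC))
E
```

```text
t 21.4 tcp [550.1 200.  203.8] yaw 0.0684 F [-0.66 -0.49  0.09] w 34.1 gf 0.0
togo [-13.1   0.   26.8] [-0.    -0.001  0.   ] rows50 [-0.26  0.    0.54] ('rows.12', array([-0.  , -0.01,  0.  ]))
[[195.  490.1 196.  251.5 247.2]
 [207.  512.1 197.6 251.4 226.1]
 [283.  588.3 202.5 251.8 145. ]
 [299.  610.2 204.  251.8 119.1]]
yaw 0.06594994211669213 mid [550.19142949 200.02025322]
```

View pics/w7b.png

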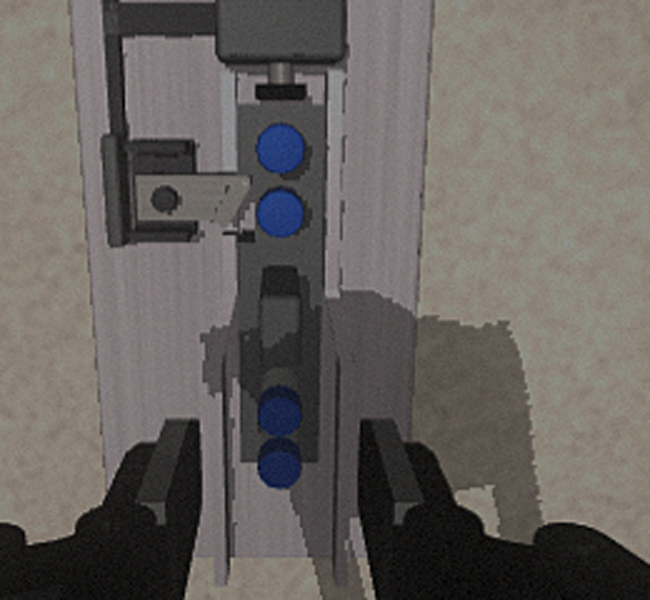

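The picture shows the carrier in the lane, in line and let go, with the pawl in the notch at (240,190) and the buffer just off the front. The gripper is clear, so I'll hand in.

```bash
python3 -c "
from station import *
print(hand_in())"
```

```text
the job is handed in; nothing more can be done
None
```

The carrier is latched in the dock, in line with the lane and let go; the pawl held a light tug of about 8 N (just under the 10 N asked), and the job was handed in at about 21 s with no verdict shown.

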